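# Snap the sample tray onto the sample changer's drive pins

### The arm

A 7-joint arm with a two-finger parallel gripper is mounted at the origin on a cart in front of the work surface, level with it; the furniture and walls round the work are solid. World frame = base frame: x ahead of the robot, y to its left, z up, the work surface at z = 0. Lengths are in m, angles in rad, forces in N, time in s.
With the tool pointing down it reaches from about 0.425 to 0.825 m from the base axis. Payload 3.6 kg.
Tool frame: the origin (TCP) lies where the fingers leave the gripper's body, on its centre line; the fingertips stand 73 mm ahead of it and the grasp point (between the pads) lies 54 mm ahead of it; x points along the fingers, y is the direction in which the jaws open and shut, and the axes are right-handed (so a half turn about x gives the same grasp; the last joint's range is limited). The gripper opens to 85 mm and grips with 20 to 120 N. Pads are 22 mm wide; open, the fingers measure 114 mm over their backs; the gripper's body (76 mm by 85 mm) begins 54 mm behind the grasp point. The pads swing forward as they close: fully open they stand 13 mm farther back than shut.
Start: joints at [-1.321, 0.615, -0.013, 1.423, 0.008, 1.103, -0.04], TCP at [0.178, 0.625, 0.304] pointing down, gripper open.
Joint ranges: [-3.12, 3.12], [-0.3, 2.06], [-1.34, 1.32], [0.26, 2.42], [-1.36, 4.5], [0.01, 1.98], [-2.84, 2.84]. Speed limits (rad/s): [2.79, 2.79, 3.14, 3.14, 3.14, 3.14, 3.14].

### API

Orientations are given as a unit quaternion [x, y, z, w].
In Python, from station import arm, snapshot, camera_info, ticket gives the robot as it stands. Calls block until the motion is done:
- arm.movep(position, orientation): joint-space move of the TCP to a pose.
- arm.line_to(position, velocity=0.15, ori=None): straight line of the TCP; ori=None keeps the orientation; velocity is the mean speed in m/s.
- arm.move_j(angles): joint-space move.
- arm.move_gripper(opening, effort=None): opening from 0.0 (shut) to 1.0 (fully open); effort is the grip in N (None keeps the last); returns when the fingers have stopped.
- arm.pause(seconds).
- arm.ik(position, orientation): joint angles nearest the present ones, or None.
- snapshot(name): name is "side" or "top" or "wrist"; returns the picture (480x640x3 uint8, blue, green, red); there is no depth.
- camera_info(name): a dict with "fx", "fy", "cx", "cy" (pixels), "R" (3x3) and "t" (3): a world point X has camera coordinates R X + t; the wrist camera has in their place "T_tool_cam" (4x4, takes a point from camera to tool coordinates, whose origin is the TCP and whose axes are the tool frame's). Camera axes: x right, y down, z forward; pixel columns grow to the right and rows downward; lengths in m; the calibration is good to about 2 mm. A picture is of the moment at which its call begins: read the wrist's pose just before it. camera_info takes no time and is no camera call.
A pose or a line that the arm cannot do raises arm.MotionError and nothing moves.
- ticket.finish_job(): hands the job in, once; it reports no verdict.
Readings, each from a call of its own:
- arm.read_time(): time.
- arm.read_joint_positions(): joint angles.
- arm.read_dq(): joint speeds.
- arm.read_effort(): joint torques, N m.
- arm.read_tool_pos(): TCP position.
- arm.read_eef_rot(): TCP orientation.
- arm.read_ft_force(): force on the tool from outside, world axes, zero at the start.
- arm.read_wrist_torque(): the same for the moment, N m.
- arm.read_opening(): opening from 0.0 (shut) to 1.0 (fully open).
Only numpy, scipy, OpenCV 4.12 (cv2) and the standard library are available. Lean on these libraries where they do the work, as an engineer would, in place of code of your own. Each camera call takes 0.05 s, during which the arm holds its last target. There are 200 camera calls.

### The job

Fit the loose blue sample tray onto the white sample changer: lower it over the central spindle and, with the tray resting only lightly on the five drive pins, turn it until its five pin holes find the pins and it drops over them; then press it down until it snaps fully home, flat on the drive plate, and let go. Work gently: never lean on the pins with more than 40 N, do not slam the tray home, and leave the other things on the worktop where they stand.

Things in the scene. Friction and masses are not known exactly. Their poses are not given: they have to be found in the camera images.
- tray_grip (a point): Point on the tray's axis, 42 mm above its underside, in the grip block, where it is grasped from above; axes as tray. The block measures 40 mm along the tray's x and 30 mm along its y (close the fingers along y, on the two ribbed faces); it rises from the disc's top face (16 mm above the underside) to 56 mm above the underside.
- tray_seat (a point): Centre of the tray's underside, 42 mm below tray_grip; axes as tray. Here opens a blind bore, 36 mm deep, that takes the changer's spindle: 22 mm wide at its flared mouth, 18 mm at its narrowest lip. The underside lies on the drive plate when the tray is home.
- drive_axis (a point): Centre of the top face of the dark steel drive plate (76 mm across), 64 mm above the worktop, on its vertical turning axis; axes along the case, not the plate. On the plate stand a spindle and five bright pins, 6 mm wide, 14 mm high, 72 degrees apart on a circle of 30 mm radius. Tray holes go over them within about 3 degrees. Over about 12 N of press, a turned tray drags the plate round with it.
- vial_a: bystander: sample vial, 27 mm wide, 58 mm high; origin at its underside
- vial_b: bystander: sample vial, 27 mm wide, 58 mm high, blue cap; origin at its underside
- vial_c: bystander: sample vial, 27 mm wide, 58 mm high; origin at its underside
- wash_bottle: bystander: white wash bottle with bent spout, 65 mm wide, 181 mm high; origin at its underside
- buffer_green: bystander: white screw-cap bottle with a green band, 49 mm wide, 100 mm high; origin at its underside
- buffer_red: bystander: white screw-cap bottle with a red band, 49 mm wide, 100 mm high; origin at its underside
- flask: bystander: conical glass flask, 97 mm wide, 154 mm high; origin at its underside
- bulb: bystander: red rubber pipette filler, 54 mm wide, 80 mm high; origin at its underside
- tray: The loose sample tray: dark blue plastic disc, 146 mm across, 16 mm thick, about 300 g, lying flat at the left; eight empty 28 mm vial pockets round its rim, a grip block in the middle. Between them five 9.5 mm through holes on a circle of 30 mm radius, at 0, 72, 144, 216, 288 degrees from the tray's x axis: it fits in five positions. Origin: centre of its underside, z up.
- changer: Sample changer, fixed at the right: low white case, 160 mm along x, 140 mm along y, 52 mm high, with a turning drive plate on top. Origin: centre of its underside; axes along the case, z up. The plate was left at any angle, which these axes do not tell: the pins' angle must be seen or felt. Close to its left, over a small beaker, stands an electrode arm some 0.3 m high: keep clear of it.
- spindle_top (a point): Tip of the steel spindle, 30 mm above the drive plate: 16 mm wide up to 20 mm, then a cone. When the holes meet the pins, the tray drops from 14 mm to about 8.5 mm above the plate, where three sprung balls in the spindle's foot stop it; a push of some 5 to 12 N takes it past them, and it snaps down flat on the plate and is held.

How it is judged:
By the outcome, as a careful person would: the job done as asked, in the order asked, and still so for the second after the job is handed in, with the robot touching nothing.
It also fails if it takes over 67 s, if anything falls off the work surface, if the arm or the gripper's body presses on something with over 40 N, if the wrist force passes 120 N, or if a joint passes its speed limit or range.

## Working session

There is one attempt and no reset: what is moved stays moved. The work goes in short steps, each a Python script; the robot and the scene stay as the last script left them, time stands still between calls to the robot, and variables do not carry over. Pictures are saved under pics/ and viewed, about 8 in all and at most 12, crops included, and the job is handed in when it is done.

```bash
ls; mkdir -p pics; python3 - <<'E'
from station import arm, snapshot, camera_info
import cv2, numpy as np
for n in ("top","side"):
    cv2.imwrite(f"pics/{n}0.png",snapshot(n))
    c=camera_info(n);print(n,c)
print(camera_info("wrist"))
print(arm.read_tool_pos(),arm.read_eef_rot(),arm.read_time())
E
```

```text
pics
top {'fx': 576.6246135237902, 'fy': 576.6246135237902, 'cx': 322.30402561721843, 'cy': 255.37184464361505, 'R': array([[-6.25929460e-03, -9.99979774e-01, -1.12837909e-03],
       [-9.94881121e-01,  6.34118280e-03, -1.00853087e-01],
       [ 1.00858202e-01,  4.91333870e-04, -9.94900689e-01]]), 't': array([-0.05020904,  0.55355821,  1.47158856])}
side {'fx': 561.3825635947608, 'fy': 561.3825635947608, 'cx': 313.5162722607017, 'cy': 231.35171169604058, 'R': array([[-0.89603166, -0.44332866,  0.02422723],
       [-0.26950152,  0.49971528, -0.82319716],
       [ 0.35284018, -0.74414   , -0.56723846]]), 't': array([0.46953068, 0.25971161, 1.03981995])}
{'fx': 405.4250163028112, 'fy': 405.4250163028112, 'cx': 319.3438186757188, 'cy': 245.16260956734607, 'T_tool_cam': array([[ 3.79687831e-04, -2.90631746e-01,  9.56834910e-01,
        -7.07036871e-02],
       [ 9.99999903e-01,  3.24177272e-04, -2.98349887e-04,
         6.88970251e-04],
       [-2.23474183e-04,  9.56834930e-01,  2.90631840e-01,
        -7.28832750e-02],
       [ 0.00000000e+00,  0.00000000e+00,  0.00000000e+00,
         1.00000000e+00]])}
[0.17748777 0.62475394 0.30284764] [ 0.09670796  0.70045123 -0.09835696  0.70024393] 0.1
```

View pics/top0.png

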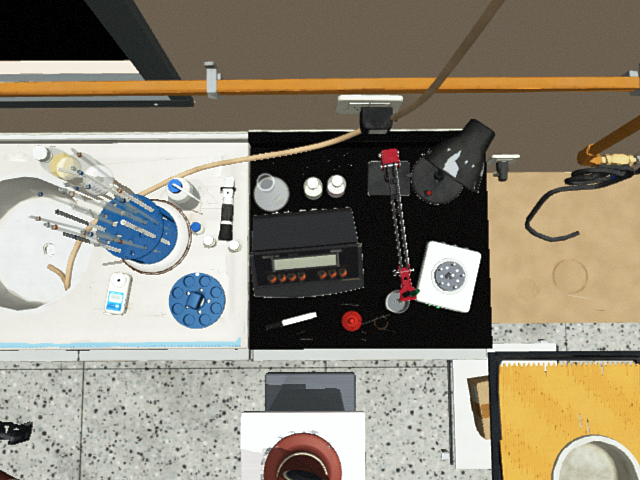

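View pics/side0.png

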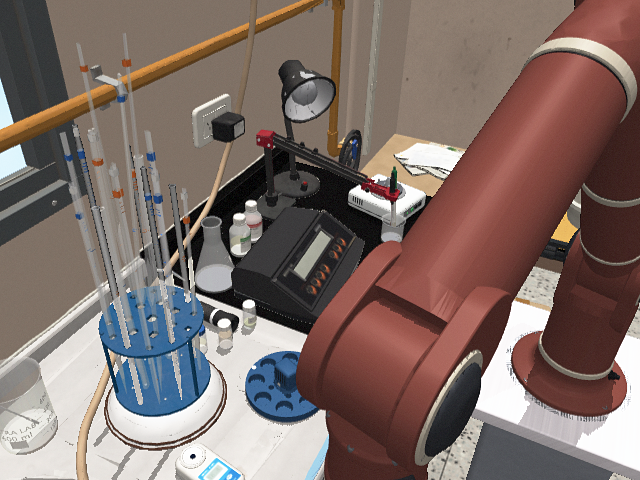

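The top view shows the tray at about (197,300), the drive plate at about (449,276), and the electrode arm running down from (390,157) to (407,290). In the side view, the arm hides the right part of the tray. Next I'll measure these points.

```bash
cat > h.py <<'E'
from station import arm, snapshot, camera_info
import cv2, numpy as np
from scipy.spatial.transform import Rotation as Rot
def ray(c,u,v,R,t,z):   # world->cam R,t ; pixel to plane z
    d=R.T@np.array([(u-c['cx'])/c['fx'],(v-c['cy'])/c['fy'],1]); o=-R.T@t
    return o+d*(z-o[2])/d[2]
def top(u,v,z):
    c=camera_info("top"); return ray(c,u,v,c['R'],c['t'],z)
def down(yaw):  # tool x down, jaw axis (tool y) at yaw in world xy
    y=np.array([np.cos(yaw),np.sin(yaw),0]); x=np.array([0,0,-1.]); z=np.cross(x,y)
    return Rot.from_matrix(np.c_[x,y,z]).as_quat()
def wristpose():
    p=np.array(arm.read_tool_pos()); q=arm.read_eef_rot()
    T=np.eye(4);T[:3,:3]=Rot.from_quat(q).as_matrix();T[:3,3]=p
    C=np.linalg.inv(T@camera_info("wrist")['T_tool_cam']); return C[:3,:3],C[:3,3]
E
python3 - <<'E'
from h import *
im=cv2.imread("pics/top0.png"); hsv=cv2.cvtColor(im,cv2.COLOR_BGR2HSV)
m=cv2.inRange(hsv,(95,100,40),(125,255,200)); m[:, :160]=0; m[:260]=0; m[:,240:]=0
cs=cv2.findContours(m,0,2)[0]; c=max(cs,key=cv2.contourArea)
e=cv2.fitEllipse(c);print("tray",e,top(*e[0],.016))
for n in range(1):
    print("plate",top(449,276,.064))
print("elec head z.2/.3",top(407,290,.2),top(407,290,.3),"post",top(390,157,.3))
for u,v in((193,224),(208,241),(233,246)):print("vial?",top(u,v,.05))
print(Rot.from_quat(arm.read_eef_rot()).as_matrix().round(2))
x0,y0=150,255;a=cv2.resize(im[255:345,150:250],None,fx=4,fy=4,interpolation=2)
b=cv2.resize(im[235:325,390:490],None,fx=4,fy=4,interpolation=2)
cv2.imwrite("pics/crop0.png",np.hstack([a,b]))
from itertools import product
P=top(*e[0],.016)
for pos in ((P[0],P[1],.35),):
  for k in range(8):
    q=arm.ik(pos,down(k*np.pi/4)); print(k,None if q is None else np.round(q,2))
E
```

```text
tray ((196.40185546875, 300.3388671875), (53.9492301940918, 55.507259368896484), 62.42502212524414) [0.43895178 0.27456281 0.016     ]
plate [ 0.49512199 -0.37366687  0.064     ]
elec head z.2/.3 [ 0.45497805 -0.24693361  0.2       ] [ 0.45096326 -0.23234927  0.3       ] post [ 0.73863023 -0.20163387  0.3       ]
vial? [0.63437726 0.27898616 0.05      ]
vial? [0.58997986 0.23971676 0.05      ]
vial? [0.57663502 0.17535557 0.05      ]
[[-0.    0.27  0.96]
 [-0.    0.96 -0.27]
 [-1.   -0.    0.  ]]
0 [-0.87  0.38  0.38  1.74 -0.16  1.05 -0.43]
1 [-0.74  0.37  0.19  1.74 -0.08  1.05  0.27]
2 [-0.6   0.36  0.    1.73 -0.    1.05  0.97]
3 [-0.44  0.37 -0.22  1.73  0.09  1.05  1.66]
4 [-0.3   0.39 -0.43  1.72  0.18  1.07  2.35]
5 [-1.3   0.57  1.14  1.75 -0.56  1.19 -2.36]
6 [-1.13  0.45  0.79  1.75 -0.35  1.09 -1.8 ]
7 [-1.    0.4   0.57  1.75 -0.25  1.07 -1.13]
```

View pics/crop0.png

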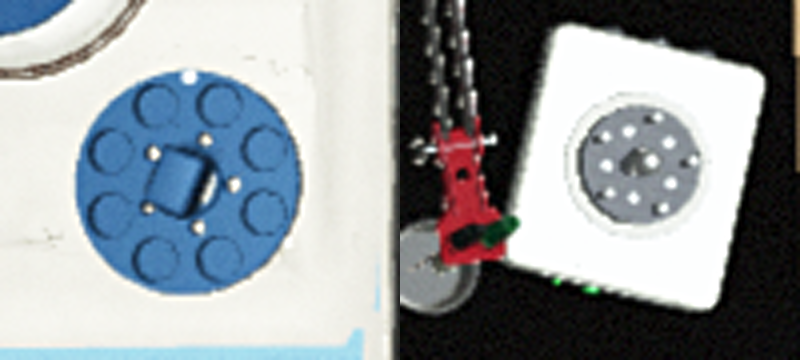

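The crop shows the tray's white through holes at around (153,153), (206,140), (234,185), (198,228) and (148,207), and the block slightly rotated. On the plate there are two rings of dots, outer and inner, so I need a closer look. I'll hover over the tray first and view it with the wrist camera.

```bash
python3 - <<'E'
from h import *
# electrode head height by two views
A=[];b=[]
for n,(u,v) in(("top",(407,290)),("side",(380,190))):
    c=camera_info(n);R,t=c['R'],c['t'];o=-R.T@t;d=R.T@np.array([(u-c['cx'])/c['fx'],(v-c['cy'])/c['fy'],1]);d/=np.linalg.norm(d)
    M=np.eye(3)-np.outer(d,d);A.append(M);b.append(M@o)
print("head",np.linalg.lstsq(np.vstack(A),np.hstack(b),rcond=None)[0:2])
arm.movep([.439,.275,.26],down(np.pi/2)); print(arm.read_time(),arm.read_tool_pos())
R,t=wristpose(); im=snapshot("wrist"); cv2.imwrite("pics/w1.png",im); np.savez("w1.npz",R=R,t=t)
for z in(.5,.45,.25):
  for k in range(0,8):
    q=arm.ik([.495,-.374,z],down(k*np.pi/4)); print(z,k,None if q is None else np.round(q,2))
E
```

```text
head (array([ 0.46743108, -0.25477718,  0.125147  ]), array([0.0001974]))
1.7167 [0.43858549 0.27645761 0.26013083]
0.5 0 [ 0.3   0.51  0.59  1.15 -0.28  1.56  0.84]
0.5 1 [ 0.36  0.49  0.47  1.15 -0.21  1.55  1.57]
0.5 2 [ 0.42  0.48  0.36  1.15 -0.16  1.54  2.31]
0.5 3 [ 1.07  0.59 -0.96  1.12  0.48  1.64  2.6 ]
0.5 4 [ 0.09  0.64  1.13  1.16 -0.58  1.66 -2.06]
0.5 5 [ 0.09  0.64  1.13  1.16 -0.58  1.66 -1.28]
0.5 6 [ 0.38  0.49  0.43  1.15 -0.2   1.54 -0.8 ]
0.5 7 [ 0.21  0.55  0.79  1.15 -0.38  1.58  0.13]
0.45 0 [ 0.29  0.52  0.6   1.27 -0.29  1.43  0.86]
0.45 1 [ 0.36  0.5   0.46  1.27 -0.22  1.42  1.58]
0.45 2 [ 0.44  0.49  0.31  1.26 -0.15  1.41  2.31]
0.45 3 [ 1.1   0.61 -0.96  1.24  0.49  1.52  2.57]
0.45 4 [ 0.07  0.67  1.13  1.28 -0.6   1.55 -2.02]
0.45 5 [ 0.07  0.67  1.13  1.28 -0.6   1.55 -1.24]
0.45 6 [ 0.34  0.51  0.5   1.27 -0.24  1.42 -0.76]
0.45 7 [ 0.19  0.56  0.8   1.27 -0.39  1.46  0.16]
0.25 0 [ 0.25  0.7   0.64  1.6  -0.47  1.01  1.03]
0.25 1 [ 0.38  0.65  0.39  1.59 -0.28  0.96  1.65]
0.25 2 [ 0.53  0.62  0.13  1.59 -0.09  0.94  2.27]
0.25 3 [ 1.05  0.73 -0.77  1.57  0.56  1.07  2.49]
0.25 4 [ 0.04  0.88  1.13  1.6  -0.84  1.22 -1.79]
0.25 5 [ 0.04  0.88  1.13  1.6  -0.84  1.22 -1.01]
0.25 6 [ 0.17  0.74  0.81  1.6  -0.59  1.06 -0.43]
0.25 7 [ 0.15  0.76  0.85  1.6  -0.63  1.08  0.38]
```

View pics/w1.png

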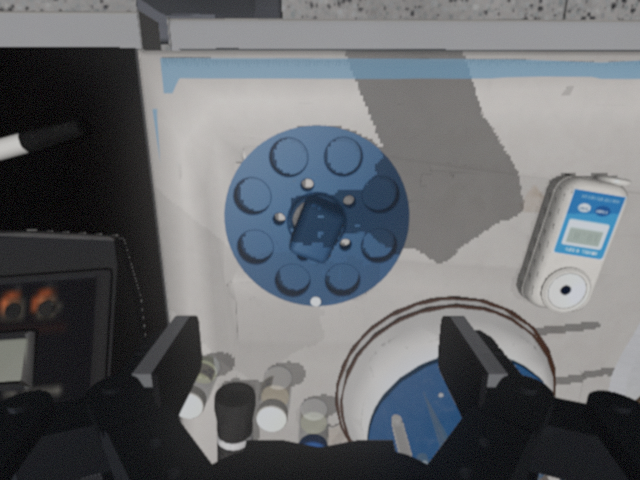

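The wrist view shows the tray disc centred near (317,215). Four holes are visible at (308,184), (348,201), (345,243) and (280,217). The fifth is hidden behind the block, near (302,258), so the tray's x axis points that way. I'll fit the ring, then look at the plate once the tray is held, or before if the view would be blocked.

```bash
cat >> h.py <<'E'
from scipy.optimize import least_squares
def ring(P,r=.030):  # centre and phase (mod 72deg) of points on 5-fold ring
    P=np.asarray(P)[:,:2]
    f=lambda s:[*(np.hypot(*(P-s[:2]).T)-r),*(r*np.sin(5*(np.arctan2(*(P-s[:2]).T[::-1])-s[2]))/5)]
    best=min((least_squares(f,[*P.mean(0),a]) for a in np.radians(range(0,72,12))),key=lambda s:s.cost)
    return best.x, np.sqrt(2*best.cost/len(P))
def wpt(u,v,z,R,t): return ray(camera_info("wrist"),u,v,R,t,z)
E
python3 - <<'E'
from h import *
d=np.load("w1.npz");R,t=d['R'],d['t']; im=cv2.imread("pics/w1.png"); hsv=cv2.cvtColor(im,cv2.COLOR_BGR2HSV)
m=cv2.inRange(hsv,(95,80,20),(125,255,220)); k=np.zeros_like(m);cv2.circle(k,(317,215),105,255,-1); m&=k
c=max(cv2.findContours(m,0,2)[0],key=cv2.contourArea); c=cv2.convexHull(c)
P=np.array([wpt(*p[0],.016,R,t)[:2] for p in c]); cc,r=cv2.minEnclosingCircle((P*1000).astype(np.float32)); print("disc",cc,r)
# holes: bright blobs around given seeds
H=[]
for s in((308,184),(348,201),(345,243),(280,217)):
    g=cv2.cvtColor(im,6)[s[1]-9:s[1]+10,s[0]-9:s[0]+10]; b=(hsv[s[1]-9:s[1]+10,s[0]-9:s[0]+10,1]<90).astype(np.uint8)
    n,l,st,ce=cv2.connectedComponentsWithStats(b); i=1+np.argmin(np.hypot(*(ce[1:]-9).T)); p=ce[i]+np.array(s)-9
    H.append(wpt(*p,.016,R,t)); print(p,st[i,4],H[-1])
s,e=ring(H); print("ring",s[:2],np.degrees(s[2]),e)
h=wpt(302,258,.016,R,t)[:2]-np.array(cc)/1000; print("hidden hole dir",np.degrees(np.arctan2(h[1],h[0])),np.hypot(*h))
a=wpt(320,198,.056,R,t)
for p in((306,246),(335,258),(346,212)):print("block edge",wpt(*p,.056,R,t))
cv2.imwrite("pics/w1c.png",cv2.resize(im[120:310,215:420],None,fx=3,fy=3,interpolation=2))
E
```

```text
disc (441.26861572265625, 274.73394775390625) 72.92904663085938
[307.23333333 183.10833333] 120 [0.41118907 0.26753871 0.016     ]
[348.34653465 199.66336634] 101 [0.42409311 0.29972415 0.016     ]
[344.75641026 241.97435897] 78 [0.4587213  0.29761929 0.016     ]
[279.29 216.8 ] 100 [0.43797564 0.24516691 0.016     ]
ring [0.43996337 0.27474241] 50.321708357276904 0.0003992359080335519
hidden hole dir -20.818326821864687 0.033397750907945487
block edge [0.44995314 0.26752709 0.056     ]
block edge [0.45888691 0.2882072  0.056     ]
block edge [0.42531411 0.29535557 0.056     ]
```

View pics/w1c.png

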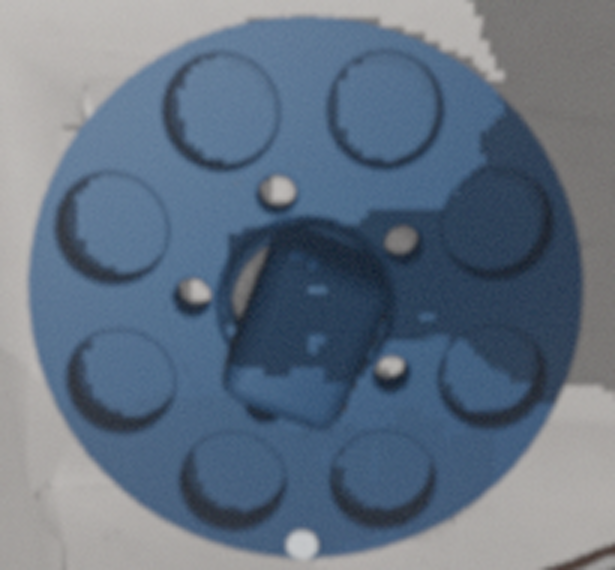

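The ring fit is consistent: centre (0.440, 0.2747), tray x axis at −21.7°, and the hidden hole agrees. I'll look at the plate from close by before grasping, because the tray will block the view afterwards.

```bash
python3 - <<'E'
from h import *
arm.movep([.5,.0,.5],down(np.radians(270)));print(arm.read_joint_positions())
arm.movep([.495,-.374,.45],down(np.radians(270)));arm.line_to([.495,-.374,.32],.2)
print(arm.read_time(),arm.read_tool_pos(),np.round(arm.read_joint_positions(),2))
R,t=wristpose(); im=snapshot("wrist"); np.savez("w2.npz",R=R,t=t);cv2.imwrite("pics/w2.png",im)
cv2.imwrite("pics/side2.png",snapshot("side"))
E
```

```text
[-0.78523213  0.3879881   1.13654676  1.50168839 -0.35196852  1.47684691
 -1.21288892]
5.8417 [ 0.49562749 -0.37415822  0.32135689] [ 0.11  0.7   0.93  1.51 -0.59  1.23 -0.44]
```

View pics/w2.png

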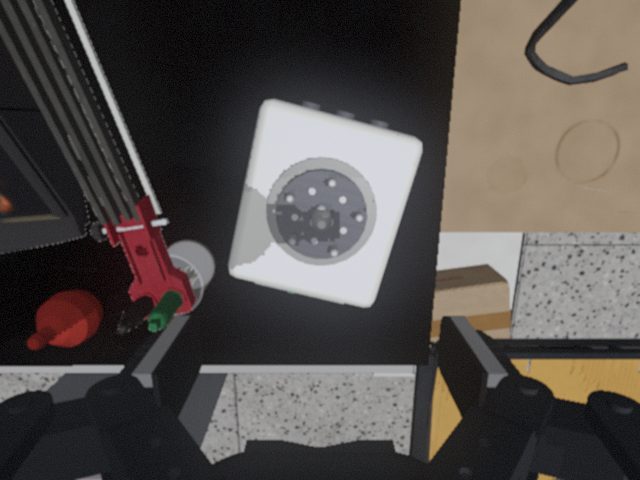

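View pics/side2.png

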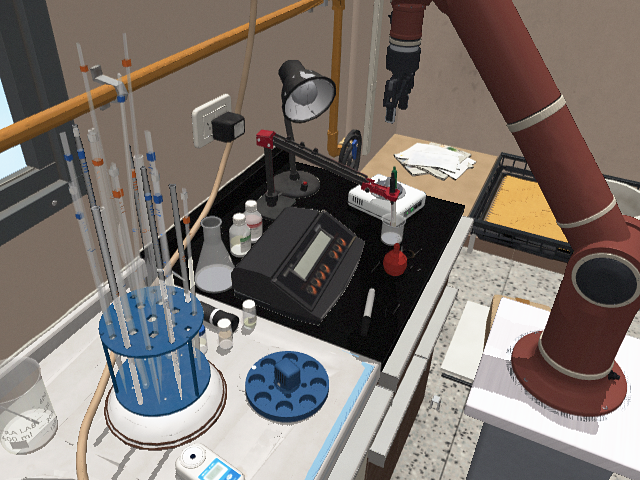

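The wrist view shows the plate centred near (321,216) with the electrode head at (150,260), well to one side. The side view shows the forearm well above the electrode arm. I'll enlarge the plate crop.

```bash
python3 - <<'E'
from h import *
im=cv2.imread("pics/w2.png"); c=im[150:275,255:390]
lab=cv2.cvtColor(c,cv2.COLOR_BGR2LAB);lab[...,0]=cv2.createCLAHE(4,(3,3)).apply(lab[...,0]);c=cv2.cvtColor(lab,cv2.COLOR_LAB2BGR)
cv2.imwrite("pics/w2c.png",cv2.resize(c,None,fx=4.7,fy=4.7,interpolation=2))
E
```

```text
(no output)
```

View pics/w2c.png

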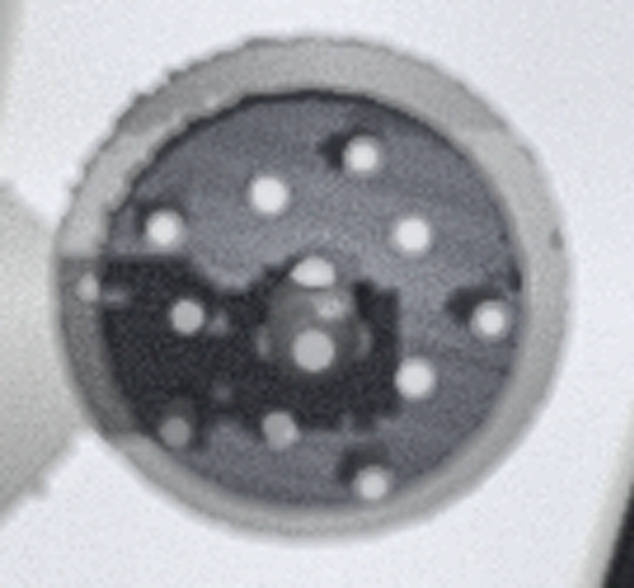

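The five pins, which cast shadows, are at crop positions (361,156), (162,228), (490,320), (372,484) and (175,432). The inner dots have no shadow, so they are flat marks. Now I'll fit the pin ring.

```bash
python3 - <<'E'
from h import *
d=np.load("w2.npz");R,t=d['R'],d['t']
px=np.array([(361,156),(162,228),(490,320),(372,484),(175,432)])/4.7+[255,150]
P=[wpt(*p,.078,R,t) for p in px]; s,e=ring(P); print("pins",s[:2],np.degrees(s[2])%72,e)
print([round(np.degrees(np.arctan2(*(p[:2]-s[:2])[::-1])),1) for p in P],[np.hypot(*(p[:2]-s[:2])).round(4) for p in P])
print("spindle tip",wpt(255+313/4.7,150+350/4.7,.094,R,t))
# plate rim ellipse
E=cv2.fitEllipse(np.array([(100,250),(310,92),(520,300),(310,508),(450,140),(450,450)],np.float32)); print("plate",wpt(255+E[0][0]/4.7,150+E[0][1]/4.7,.064,R,t))
for a in (248.3,): print(arm.ik([.44,.2747,.2],down(np.radians(a))))
E
```

```text
pins [ 0.49735565 -0.37604749] 56.34246962735728 0.0001320769364911156
[np.float64(-15.5), np.float64(56.2), np.float64(-87.9), np.float64(-159.5), np.float64(128.4)] [np.float64(0.0298), np.float64(0.0301), np.float64(0.0301), np.float64(0.0299), np.float64(0.03)]
spindle tip [ 0.49719999 -0.37609132  0.094     ]
plate [ 0.4987976  -0.37511664  0.064     ]
[-1.22843424  0.79932998  1.07717739  1.94088209 -0.875091    0.96569463
 -1.66639201]
```

The pin ring and spindle agree: centre (0.4973, −0.376), pin phase −15.7°. I'll grasp with the jaws at 68.3°, which puts the camera on the robot side and clear of the pipette rack. Aligned jaw yaw will be about 74.3°.

```bash
python3 - <<'E'
from h import *
q=down(np.radians(68.3))
arm.line_to([.4956,-.374,.45],.3)
arm.movep([.5,0,.5],q); print(np.round(arm.read_joint_positions(),2))
arm.movep([.44,.2747,.2],q); arm.line_to([.44,.2747,.096],.12)
print(arm.read_time(),arm.read_tool_pos(),arm.read_ft_force())
arm.move_gripper(0.0,60); print("open",arm.read_opening(),arm.read_ft_force())
arm.line_to([.44,.2747,.2],.12); print(arm.read_time(),arm.read_tool_pos(),arm.read_ft_force(),arm.read_opening())
c=[.4973,-.376]
for z in(.45,.25,.16):
  for a in(64.3,74.3,84.3): 
    k=arm.ik([*c,z],down(np.radians(a)));print(z,a,None if k is None else np.round(k,2))
cv2.imwrite("pics/w3.png",snapshot("wrist"))
E
```

```text
[-0.33  0.25  0.4   1.49 -0.1   1.42  1.26]
10.6333 [0.44052322 0.27484671 0.09659637] [ 0.05877453 -0.80764729 -0.49757253]
open 0.3431100324043856 [0.46295331 0.61189295 3.6986544 ]
12.2 [0.43938761 0.27442814 0.19919913] [-0.62286543  0.49425034 -2.74845671] 0.3436132189857973
0.45 64.3 [ 0.27  0.54  0.64  1.26 -0.31  1.44  2.  ]
0.45 74.3 [ 0.29  0.53  0.59  1.26 -0.29  1.44  2.15]
0.45 84.3 [ 0.35  0.51  0.48  1.26 -0.23  1.43  2.28]
0.25 64.3 [ 0.45  0.64  0.28  1.58 -0.2   0.95  1.91]
0.25 74.3 [ 0.49  0.63  0.21  1.58 -0.15  0.95  2.04]
0.25 84.3 [ 0.53  0.63  0.15  1.58 -0.11  0.94  2.18]
0.16 64.3 [ 0.53  0.74  0.13  1.66 -0.13  0.76  1.85]
0.16 74.3 [ 0.56  0.73  0.09  1.66 -0.09  0.75  1.98]
0.16 84.3 [ 0.59  0.73  0.04  1.66 -0.04  0.75  2.12]
```

View pics/w3.png

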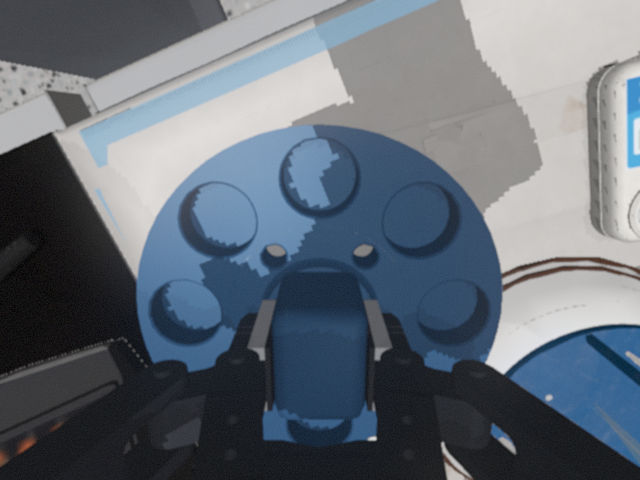

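The tray is held squarely in the jaws, and the load reads about 2.5–3 N, as expected. Next I'll carry it high over the electrode arm and lower it until it touches, with yaw offset −10° from alignment.

```bash
python3 - <<'E'
from h import *
q=down(np.radians(64.3)); c=[.4973,-.376]
arm.line_to([.44,.2747,.3],.3)
arm.movep([.5,0,.5],q); arm.movep([*c,.45],q); arm.line_to([*c,.25],.25); arm.line_to([*c,.2],.1); arm.pause(.3)
F0=np.mean([arm.read_ft_force() for _ in range(5)],0); np.save("F0.npy",F0)
print(arm.read_time(),arm.read_tool_pos(),"F0",F0)
arm.line_to([*c,.182],.05); print(arm.read_time(),arm.read_tool_pos(),np.round(arm.read_ft_force()-F0,1),np.round(arm.read_wrist_torque(),2))
z=.182
while z>.168:
    z-=.001; arm.line_to([*c,z],.02); f=np.mean([arm.read_ft_force() for _ in range(3)],0)-F0
    print(round(z,4),arm.read_time(),np.round(arm.read_tool_pos(),4),np.round(f,1))
    if f[2]>2.5 or np.hypot(*f[:2])>8: break
E
```

```text
17.35 [ 0.49748844 -0.37619033  0.20061485] F0 [-0.50825279 -1.10728262 -2.38295323]
17.8583 [ 0.49717529 -0.37591456  0.18147703] [0.6 0.7 0.8] [-0.01  0.01  0.04]
0.181 18.1083 [ 0.4974 -0.3761  0.1812] [ 0.3  0.8 -0. ]
0.18 18.3583 [ 0.4973 -0.3759  0.18  ] [0.6 1.4 0.5]
0.179 18.6083 [ 0.4973 -0.376   0.1789] [ 0.3  1.3 -0.7]
0.178 18.8583 [ 0.4973 -0.376   0.1779] [0.3 1.2 0.1]
0.177 19.1083 [ 0.4973 -0.3759  0.1769] [-0.1  0.7 -0.2]
0.176 19.3583 [ 0.4973 -0.376   0.1759] [ 0.4  1.3 -1.7]
0.175 19.6083 [ 0.4973 -0.3759  0.1749] [0.1 2.4 0.8]
0.174 19.8583 [ 0.4973 -0.376   0.1739] [0.5 1.  0.1]
0.173 20.1083 [ 0.4973 -0.376   0.1729] [1.2 0.6 0.1]
0.172 20.3583 [ 0.4973 -0.376   0.172 ] [0.  1.5 0.3]
0.171 20.6083 [ 0.4973 -0.3761  0.1718] [-0.5  2.4  6.1]
```

Contact is at TCP z ≈ 0.1718 with about 6 N. That's about 3 mm lower than computed, so I'll turn in small steps with the press held at 3–8 N, watching torque and drop.

```bash
cat >> h.py <<'E'
c=[.4973,-.376]
def F(n=4): return np.mean([arm.read_ft_force() for _ in range(n)],0)
def Tz(n=4): return np.mean([arm.read_wrist_torque() for _ in range(n)],0)[2]
E
python3 - <<'E'
from h import *
F0=np.load("F0.npy"); z=.1712;a=64.3
while a<82 and z>.166:
    a+=1.5; arm.line_to([*c,z],.03,down(np.radians(a)))
    for k in range(4):
        f=F()-F0
        if f[2]>8: z+=.0004
        elif f[2]<3: z-=.0005
        else: break
        arm.line_to([*c,z],.02)
    p=arm.read_tool_pos(); print(round(a,1),round(z,4),arm.read_time(),np.round(p,4),np.round(f,1),round(Tz(),2))
    if abs(Tz())>1 or f[2]>15: break
E
```

```text
65.8 0.1712 20.8583 [ 0.4975 -0.3762  0.1717] [0.2 2.3 6.1] 0.02
67.3 0.1712 21.1083 [ 0.4976 -0.3762  0.1716] [0.1 1.3 6.4] 0.06
68.8 0.1712 21.3583 [ 0.4976 -0.3762  0.1713] [1.3 1.  6.1] -0.06
70.3 0.1692 22.6083 [ 0.4968 -0.3762  0.1693] [-1.8 -0.4  0.3] 0.13
71.8 0.1672 23.8583 [ 0.4973 -0.376   0.1672] [-1.7  0.8  1.8] 0.04
73.3 0.1657 24.8583 [ 0.4972 -0.376   0.1656] [-1.1  0.9  3.3] 0.02
```

It dropped over the pins at about 70°, going from z 0.1717 to 0.166, which matches the 5.5 mm drop onto the sprung balls. Now I'll press gently until it's home, expecting TCP ≈ 0.1577.

```bash
python3 - <<'E'
from h import *
F0=np.load("F0.npy"); z=.1655; q=down(np.radians(73.3))
while z>.1555:
    z-=.0005; arm.line_to([*c,z],.01,q); f=F()-F0; p=arm.read_tool_pos()
    print(round(z,4),arm.read_time(),np.round(p[2],4),np.round(f,1),round(Tz(),2))
    if f[2]>22 or (z<.1595 and f[2]>12): break
E
```

```text
0.165 25.1083 0.1649 [-1.1  1.1  3. ] -0.01
0.1645 25.3583 0.1645 [-1.2  0.6  3.2] 0.02
0.164 25.6083 0.1638 [-0.8  0.6  2.7] 0.04
0.1635 25.8583 0.1633 [-0.7  0.7  2.7] 0.01
0.163 26.1083 0.1627 [0.  0.5 2. ] 0.02
0.1625 26.3583 0.1621 [-0.6 -0.4  0.6] 0.02
0.162 26.6083 0.1615 [ 0.2  0.2 -1.9] -0.02
0.1615 26.8583 0.161 [-0.2  0.1 -3.9] 0.01
0.161 27.1083 0.1605 [-0.6  0.4 -4.5] -0.0
0.1605 27.3583 0.1602 [ 0.5  0.3 -4.7] 0.03
0.16 27.6083 0.1599 [-0.9  1.4 -4.5] -0.03
0.1595 27.8583 0.1593 [-1.4  0.7 -3.4] 0.01
0.159 28.1083 0.1587 [-1.4  1.6 -4.5] -0.03
0.1585 28.3583 0.1585 [-0.5  0.3 -4.8] -0.02
0.158 28.6083 0.1582 [-0.3  1.9 -2.7] 0.01
0.1575 28.8583 0.1579 [-0.2  2.2 -0.7] 0.01
0.157 29.1083 0.1579 [-0.8  3.2  5.6] -0.01
0.1565 29.3583 0.1579 [-1.1  4.2  7.8] 0.04
0.156 29.6083 0.1578 [-1.6  4.8 10. ] 0.01
0.1555 29.8583 0.1578 [-2.2  5.6 13.2] -0.05
```

The tray snapped home. The balls pulled it down with −4.7 N, then it hit a hard stop at 0.1578, as predicted, with at most 13 N of press. Now I'll relax, release, retreat and check.

```bash
python3 - <<'E'
from h import *
q=down(np.radians(73.3)); arm.line_to([*c,.1573],.01,q); arm.move_gripper(.75); print(arm.read_opening(),np.round(arm.read_ft_force(),1))
arm.line_to([*c,.3],.1); arm.pause(.3); print(arm.read_time(),arm.read_tool_pos())
R,t=wristpose(); im=snapshot("wrist"); np.savez("w4.npz",R=R,t=t); cv2.imwrite("pics/w4.png",im)
hsv=cv2.cvtColor(im,cv2.COLOR_BGR2HSV); m=cv2.inRange(hsv,(95,80,20),(125,255,220)); cs=max(cv2.findContours(m,0,2)[0],key=cv2.contourArea)
for z in(.080,.0885):
    P=np.array([wpt(*p[0],z,R,t)[:2] for p in cv2.convexHull(cs)]);print(z,cv2.minEnclosingCircle((P*1000).astype(np.float32)))
cv2.imwrite("pics/fin.png",np.hstack([cv2.resize(im,(400,300)),cv2.resize(snapshot("side")[100:340,280:600],(400,300))]))
E
```

```text
0.7517734544781388 [-0.4  0.1  0.3]
32.5 [ 0.49726171 -0.3759726   0.29975435]
0.08 ((499.6395568847656, -375.90313720703125), 74.14881134033203)
0.0885 ((497.5339050292969, -375.27276611328125), 71.9792251586914)
```

View pics/fin.png

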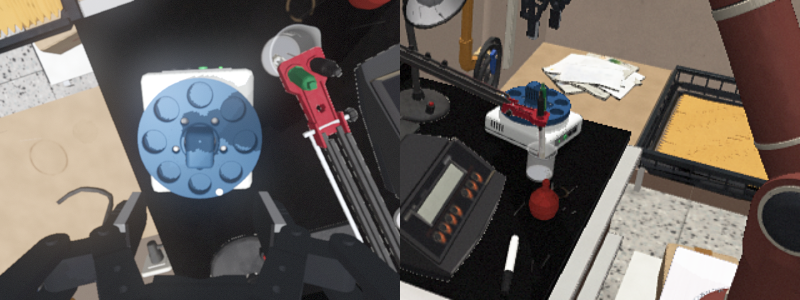

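The final picture shows the tray flat on the changer with the pins in its holes. The bulb, beaker and electrode arm haven't moved and the gripper is clear, so I'm handing in.

```bash
python3 - <<'E'
from station import arm,ticket
arm.pause(.3); ticket.finish_job(); print(arm.read_time())
E
```

```text
the job is handed in; nothing more can be done
the job is handed in; nothing more can be done
```

The tray is fitted on the changer, snapped home and released, and I handed the job in after about 33 s of the 67 s allowed.

- **Turning:** I lowered the tray over the spindle about 10° off the pins. It rested on them at about 6 N while I turned it. The holes found the pins after about 6° of turn, and it dropped about 5.5 mm, as expected.
- **Pressing:** I pressed down in 0.5 mm steps. The tray snapped past the balls and pulled itself down with about 4.7 N. It stopped hard 13.9 mm below the height where it had rested on the pins (14 mm expected). The highest press I read was 13 N.
- **Last checks:** The force was near zero after release, and the gripper backed off about 14 cm. The last pictures show the tray flat and centred within about 2 mm, and the things in view where they stood. The vials, flask and buffer bottles were outside that last view, so I did not check them again.

Two readings were off:
- **Contact height:** The tray touched the pins about 3 mm lower than I had calculated, probably because it sat slightly differently in the grip. I judged the travel from the measured contact point.
- **Rim size:** The tray's rim size in the last picture is not precise enough to tell fully home from resting on the balls. My evidence that it is home is the force and height readings.

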